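Sort the phones at the repair counter

TASK

Sort the phones on the repair bench: the two keypad phones go into the deep bin and the smartphone goes into the low tray, lying flat with its screen up. Before the smartphone goes into the tray, hold it in the gripper over the upward-looking camera for two seconds, level and still, centred and in line between the two pointers and at the height of their tips, without it touching the camera stand. Lower the phones into place rather than dropping them, and leave the tools and the other things on the bench where they are.

Things in the scene. Friction and masses are not known exactly. Their poses are not given: they have to be found in the camera images.
- smartphone: the smartphone: a flat dark slab in a thick rubber-edged case, 120 (x) x 54 (y) x 14 (z) mm, about 0.16 kg, whose top is nearly all black glass. Origin at the centre of its underside, x along its length, z out of its screen. It starts screen up on the bench.
- smartphone_center (a point): the centre of the smartphone's volume, 7 mm above its origin
- keypad_a: a black keypad phone 106 (x) x 44 (y) x 16 (z) mm, about 0.09 kg, with a small grey screen and twelve white keys on top; origin at the centre of its underside, x along its length
- keypad_b: a black keypad phone 106 (x) x 44 (y) x 16 (z) mm, about 0.09 kg, with a small grey screen and twelve white keys on top; origin at the centre of its underside, x along its length
- bin: the deep grey plastic bin for keypad phones, open on top, fixed to the bench: outside 170 (x) x 200 (y) x 45 (z) mm, walls and floor 5 mm thick. Origin at the centre of its underside.
- tray: the low bare steel tray for the smartphone, open on top, fixed to the bench: outside 200 (x) x 160 (y) x 18 (z) mm, walls and floor 5 mm thick. Origin at the centre of its underside.
- camera_stand: upward-looking inspection camera, fixed: grey base 80 (x) x 216 (y) x 12 mm, black camera 60 mm across in its middle, lens at 48 mm height; at y = +102 and -102 mm a steel post 10 mm thick, 135 mm high, with a brass pointer at 130 mm height pointing inwards, tip 79 mm from the centre. Origin: centre of the underside; y runs along the line of the pointers.
- view (a point): the viewing point: midway between the two pointer tips, 130 mm above the bench; the centre of the smartphone belongs here, its length along the line of the pointers (either way round)
- screwdriver: bystander, not to be disturbed: small screwdriver lying on the bench, 130 long, under 30 thick; origin under its middle (mm)
- tweezers: bystander, not to be disturbed: steel tweezers lying flat, 125 long, 19 wide, 7 high; origin under its middle (mm)
- battery: bystander, not to be disturbed: loose grey spare battery, 56 x 42 x 6; origin at the centre of its underside (mm)
- tape_roll: bystander, not to be disturbed: amber tape roll lying flat, 60 across, 16 high; origin at the centre of its underside (mm)
- flux_jar: bystander, not to be disturbed: small amber jar, 36 across, 40 high; origin at the centre of its underside (mm)

How it is judged:
By the outcome, as a careful person would: the job done as asked, in the order asked, and still so for the second after the job is handed in, with the robot touching nothing.
It also fails if it takes over 67 s, if anything falls off the work surface, if the arm or the gripper's body presses on something with over 40 N, if the wrist force passes 120 N, or if a joint passes its speed limit or range.

ROBOT

A 6-joint arm with a two-finger parallel gripper is mounted at the origin on the work surface. World frame = base frame: x ahead of the robot, y to its left, z up, the work surface at z = 0. Lengths are in m, angles in rad, forces in N, time in s.
With the tool pointing down it reaches from about 0.375 to 0.9 m from the base axis. Payload 3.1 kg.
Tool frame: the origin (TCP) lies midway between the tips of the shut fingers; the grasp point (between the pads) lies 19 mm behind it; z points along the fingers, y is the line along which they close (so a half turn about z gives the same grasp; the last joint's range is limited). The gripper opens to 87 mm and grips with 3 to 60 N. Pads are 19 mm wide; open, the fingers measure 117 mm over their backs; the gripper's body (75 mm by 190 mm) begins 51 mm behind the grasp point.
Start: joints at [-1.337, 0.527, 1.433, -0, 1.181, -0.178], TCP at [0.251, -0.572, 0.223] pointing down, gripper open.
Joint ranges: [-3.08, 3.08], [-0.75, 2.2], [0.22, 2.44], [-1.43, 4.57], [0, 2.65], [-2.85, 2.85]. Speed limits (rad/s): [2.79, 2.79, 3.14, 3.14, 3.14, 3.14].

INTERFACE

Orientations are given as a unit quaternion [x, y, z, w].
In Python, from rig import robot gives the robot as it stands. The module is installed in compiled form; this text tells all that it offers.
- The arm moves only by the tool play_rows, never from a script. Its arguments are lists of equal length, an entry for each row: "gripper": the closure, from -1 (fully open) to 1 (shut); "delta_pos": the shift along the tool's x, y, z in cm, a list of three; "turn": the turn, a rotation vector about the tool's x, y, z in rad, a list of three. A call has 1 to 12 rows; each row is the pose to reach, as a shift and turn from the pose commanded when the call began, along the tool's axes at that moment; what a row does not reach only later rows make up. A row lasts 1/8 s, in which the tool goes at most 62.5 mm and 10.7 degrees, less where a joint would pass 70% of its speed; a pose out of reach is approached as far as the arm can. A call with a gripper value outside its range is refused whole. The fingers move at their own pace and stop on an object; "squeeze" is the grip in N (left out, the last holds). Time passes only in rows, so rows that repeat a pose let the fingers close. It gives the time, the measured TCP pose, the force, the opening and the grip force at its end, in the units of the state.
- robot.get_obs(): the state, without advancing time (a new reading comes with each control period).
- robot.camera(name): name is "side" or "top"; returns a dict with "color" (480x640x3 uint8, red, green, blue), "vfov" (degrees; the focal length in pixels is half the picture's height over the tangent of half this angle, whatever the lens; pixels are square), "cx", "cy" (the principal point, pixels), "R" (3x3) and "t" (3): a world point X has camera coordinates R X + t. Camera axes: x right, y down, z forward; pixel columns grow to the right and rows downward; lengths in m; the calibration is good to about 2 mm. A picture is of the moment at which its call begins. There is no depth.
- robot.hand_in(): hands the job in; it is judged then, once.
The state is a dict: "time": time; "q": joint angles; "joint_velocities": joint speeds; "joint_torque": joint torques, N m; "position": TCP position; "tool_rot": TCP orientation; "ft_force": force on the tool from outside, world axes, zero at the start; "moment": the same for the moment, N m; "grip_width": finger opening in m; "grip_force": force on a finger pad.
Only numpy, scipy, OpenCV 4.12 (cv2) and the standard library are available. Lean on these libraries where they do the work, as an engineer would, in place of code of your own. Each camera call takes 0.05 s, during which the arm holds its last target. There are 200 camera calls.

## Working session

There is one attempt and no reset: what is moved stays moved. The work goes in short steps, Python scripts to look and compute and a tool call to move; the robot and the scene stay as the last step left them, time stands still between calls to the robot, and variables do not carry over. Pictures are saved under pics/ and viewed, at most 10 in all, crops included, and the job is handed in when it is done.

Besides the shell and the picture viewer there is one more tool, called after ">>>" as name(argument=value, ...) on one line, values as JSON. play_rows: Moves the arm, as the interface text tells. Its arguments: {"type":"object","properties":{"gripper":{"type":"array","items":{"type":"number"}},"delta_pos":{"type":"array","items":{"type":"array","items":{"type":"number"}}},"turn":{"type":"array","items":{"type":"array","items":{"type":"number"}}},"squeeze":{"type":"number"}},"required":["gripper","delta_pos","turn"]}

```bash
mkdir -p pics
python3 - <<'E'
from rig import robot
import cv2,numpy as np,json
for n in("top","side"):
    c=robot.camera(n); cv2.imwrite(f"pics/{n}0.png",c["color"][:,:,::-1])
    np.savez(f"{n}.npz",**{k:c[k] for k in("vfov","cx","cy","R","t")})
    print(n,c["vfov"],c["cx"],c["cy"],np.round(c["R"],3).tolist(),c["t"])
print({k:np.round(v,3).tolist() for k,v in robot.get_obs().items()})
E
```

```text
top 51.24254358020845 315.43491896350383 242.07441246543704 [[-0.025, -0.999, -0.034], [-0.997, 0.028, -0.071], [0.072, 0.032, -0.997]] [0.0296869  0.50865209 1.12862563]
side 43.12251369079246 319.405784104216 235.19824674596123 [[0.988, -0.152, 0.004], [-0.092, -0.62, -0.78], [0.121, 0.77, -0.626]] [-0.50897424  0.12649427  1.17628627]
{'time': 0.1, 'q': [-1.337, 0.528, 1.434, 0.0, 1.181, -0.179], 'joint_velocities': [0.001, -0.001, -0.003, 0.001, -0.002, 0.002], 'joint_torque': [0.0, -44.098, -17.715, 0.063, 0.053, -0.0], 'position': [0.251, -0.572, 0.222], 'tool_rot': [0.979, 0.205, -0.0, -0.001], 'ft_force': [-0.633, 0.059, 0.757], 'moment': [0.006, 0.037, -0.011], 'grip_force': 0.0, 'grip_width': 0.087}
```

View pics/top0.png

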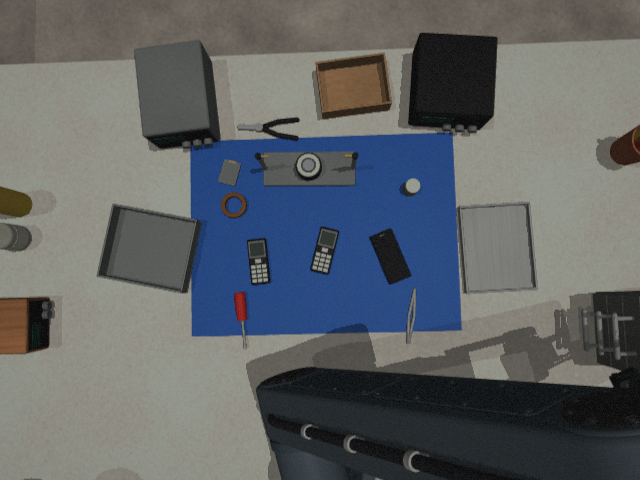

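View pics/side0.png

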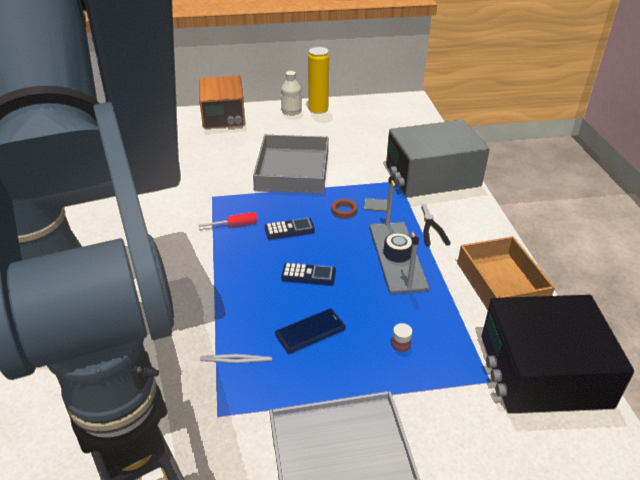

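The top view shows the keypad phones at (259,261) and (324,250), the smartphone at (390,256), and the stand at (309,168). The bin is on the left at (150,248) and the tray on the right at (497,248). The side view agrees. Next I'll fit the phones by silhouette and zoom in on the fixed things.

```bash
cat > h.py <<'E'
import numpy as np,cv2
from scipy.optimize import minimize
def load(n):
    d=np.load(f"{n}.npz"); return {k:d[k] for k in d}
def proj(c,X):
    P=np.atleast_2d(X)@c["R"].T+c["t"]; f=240/np.tan(np.radians(float(c["vfov"]))/2)
    return P[:,:2]/P[:,2:]*f+[float(c["cx"]),float(c["cy"])]
def ray(c,uv,z):
    f=240/np.tan(np.radians(float(c["vfov"]))/2)
    d=c["R"].T@np.array([(uv[0]-c["cx"])/f,(uv[1]-c["cy"])/f,1]); o=-c["R"].T@c["t"]
    return o+d*(z-o[2])/d[2]
def box(p,s,z0=0):
    c,n=np.cos(p[2]),np.sin(p[2])
    return np.array([[p[0]+c*a*s[0]/2-n*b*s[1]/2,p[1]+n*a*s[0]/2+c*b*s[1]/2,z0+h] for a in(-1,1) for b in(-1,1) for h in(0,s[2])])
def mask(img,uv):
    i=img.astype(int); m=((i[:,:,2]-i[:,:,0])<40).astype(np.uint8)
    n,l,st,ce=cv2.connectedComponentsWithStats(m,connectivity=4); return (l==l[int(uv[1]),int(uv[0])]).astype(np.uint8),st[l[int(uv[1]),int(uv[0])]]
def fit(p0,s,views,z0=0):
    def cost(p):
        e=0
        for c,m in views:
            h=cv2.convexHull(proj(c,box(p,s,z0)).astype(np.float32))
            r=np.zeros(m.shape,np.uint8); cv2.fillConvexPoly(r,np.round(h*16).astype(np.int32),1,shift=4)
            # antialias-free; use corner distances too
            g=cv2.convexHull(np.argwhere(m)[:,::-1].astype(np.float32))
            M1=cv2.moments(h);M2=cv2.moments(np.argwhere(m)[:,::-1].astype(np.float32)[cv2.convexHull(np.argwhere(m)[:,::-1].astype(np.float32),returnPoints=False)[:,0]])
            e+=np.sum(r!=m)/m.sum()+0.05*np.hypot(M1['m10']/M1['m00']-M2['m10']/M2['m00'],M1['m01']/M1['m00']-M2['m01']/M2['m00'])
        return e
    b=None
    for y in np.radians([-20,0,20]):
        r=minimize(cost,[p0[0],p0[1],p0[2]+y],method="Nelder-Mead",options=dict(initial_simplex=np.array([p0[0],p0[1],p0[2]+y])+np.array([[0,0,0],[.008,0,0],[0,.008,0],[0,0,.2]])))
        if b is None or r.fun<b.fun:b=r
    return b.x,b.fun
E
python3 - <<'E'
from h import *
T,S=load("top"),load("side"); it=cv2.imread("pics/top0.png")[:,:,::-1]; iS=cv2.imread("pics/side0.png")[:,:,::-1]
for n,uv,us,s,th in(("ka",(259,262),(289,229),(.106,.044,.016),0),("kb",(324,250),(308,274),(.106,.044,.016),0),("sp",(390,256),(310,330),(.12,.054,.014),.3)):
    m,st=mask(it,uv); m2,s2=mask(iS,us); p0=ray(T,uv,.014); p0[2]=th
    print(n,p0,st,s2,[ (np.round(fit(p0,s,v)[0],4),round(fit(p0,s,v)[1],3)) for v in([(T,m)],[(S,m2)],[(T,m),(S,m2)])])
def crop(i,x,y,w,h):
    c=cv2.resize(i[y:y+h,x:x+w,::-1],(400,300),interpolation=cv2.INTER_CUBIC)
    k=400/w
    for u in range((x//10+1)*10,x+w,10): cv2.line(c,(int((u-x+.5)*k),0),(int((u-x+.5)*k),8 if u%50 else 18),(0,255,255),1)
    for u in range((y//10+1)*10,y+h,10): cv2.line(c,(0,int((u-y+.5)*k)),(8 if u%50 else 18,int((u-y+.5)*k)),(0,255,255),1)
    return c
A=np.vstack([np.hstack([crop(it,246,126,120,90),crop(iS,340,170,160,120)]),np.hstack([crop(it,86,196,128,96),crop(it,436,196,128,96)])])
cv2.imwrite("pics/c.png",A)
E
```

```text
ka [0.46720096 0.14752721 0.        ] [247 238  23  47 875] [265 218  49  21 712] [(array([0.4698, 0.15  , 0.0869]), np.float64(0.12)), (array([ 0.4696,  0.1505, -0.0711]), np.float64(0.295)), (array([0.4697, 0.1502, 0.032 ]), np.float64(0.437))]
kb [ 0.49079778 -0.00291861  0.        ] [310 227  29  47 869] [282 263  52  19 705] [(array([ 0.4906, -0.0033, -0.25  ]), np.float64(0.087)), (array([ 4.912e-01, -3.000e-04, -1.061e-01]), np.float64(0.625)), (array([ 0.4906, -0.0031, -0.2454]), np.float64(0.801))]
sp [ 0.47295713 -0.15335705  0.3       ] [ 370  229   41   55 1248] [  212   181   279   236 43091] [(array([ 0.4739, -0.1537,  0.3927]), np.float64(0.077)), (array([ 0.5241, -0.0832, -2.2128]), np.float64(0.965)), (array([ 0.4745, -0.153 ,  0.3732]), np.float64(2.832))]
```

View pics/c.png

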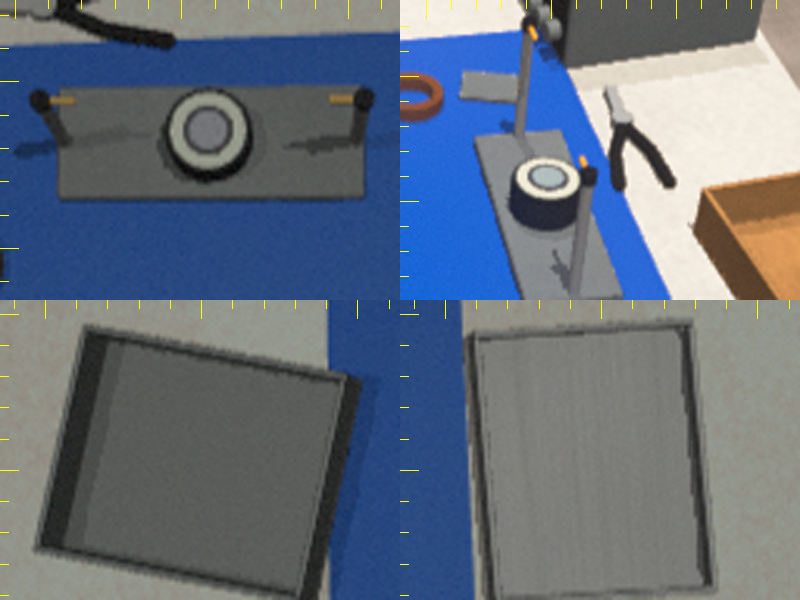

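The crop shows the stand base at top-view pixels (263,152) to (355,185) with the lens at (308,164.5). The pointer tips are at (268,155.5) and (344.5,155), and the rim corners of the bin and tray are readable.

Run:
```python
from h import *
from scipy.optimize import least_squares
T,S=load("top"),load("side"); it=cv2.imread("pics/top0.png")[:,:,::-1]
r=lambda uv,z:np.round(ray(T,uv,z)[:2],4)
print("base",[r(p,.012) for p in((262.9,151.9),(354.1,151.9),(355,184.9),(263.2,184.9))],"lens",r((307.9,164.5),.048))
a,b=r((268,155.5),.13),r((344.5,154.9),.13);print("tips",a,b,(a+b)/2,np.linalg.norm(a-b),np.degrees(np.arctan2(*(b-a)[::-1])))
for n,z,ps in(("bin",.045,((113,203.5),(200.7,220.5),(182.1,291.5),(97,275.2))),("tray",.018,((457.9,206.7),(529,203.2),(536,287.7),(464.3,291.5)))):
    P=np.array([r(p,z) for p in ps]); e=np.roll(P,-1,0)-P
    print(n,P.tolist(),P.mean(0),np.linalg.norm(e,axis=1),np.degrees(np.arctan2(e[:,1],e[:,0])))
# side check: stand tips from side crop
print("side tips z.13",[np.round(ray(S,p,.13)[:2],4) for p in((340+133/2.5-.5,170+35/2.5-.5),(340+182/2.5-.5,170+157/2.5-.5))],"lens",np.round(ray(S,(340+149/2.5-.5,170+177/2.5-.5),.048)[:2],4))
for uv,z in(((259,262),.014),((324,250),.014),((390,256),.014)):
    m,_=mask(it,uv); q=np.array([ray(T,p,z)[:2] for p in np.argwhere(m)[:,::-1]],np.float32); R=cv2.minAreaRect(q*1000); print(R,q.mean(0))
```

```text
base [array([0.725 , 0.1342]), array([ 0.7178, -0.0791]), array([ 0.6401, -0.0788]), array([0.6468, 0.1349])] lens [0.6833 0.0278]
tips [0.6864 0.1077] [ 0.6822 -0.0528] [0.6843  0.02745] 0.16055494386657795 -91.4989867154554
bin [[0.6085, 0.4754], [0.5635, 0.2739], [0.4045, 0.3174], [0.446, 0.5115]] [0.505625 0.39455 ] [0.20646368 0.16484311 0.19848693 0.16646159] [-102.58900814  164.69915443   77.93145233  -12.52507436]
tray [[0.5812, -0.3112], [0.5844, -0.4717], [0.3928, -0.4766], [0.3883, -0.3168]] [ 0.486675 -0.394075] [0.1605319  0.19166265 0.15986335 0.19298127] [ -88.85780557 -178.5350306    91.61303434    1.66286301]
side tips z.13 [array([0.6861, 0.1124]), array([ 0.6824, -0.0521])] lens [0.6844 0.0251]
((469.44342041015625, 149.09353637695312), (104.71727752685547, 45.065067291259766), 4.960630893707275) [0.46949467 0.14929861]
((490.5356140136719, -3.450794219970703), (43.580108642578125, 104.38880157470703), 74.51566314697266) [ 0.49051785 -0.00338173]
((473.3340148925781, -152.9508056640625), (118.66666412353516, 55.094886779785156), 21.01261329650879) [ 0.4732122 -0.1532444]
```

```bash
cat > g.py <<'E'
import sys,numpy as np
from rig import robot
from scipy.spatial.transform import Rotation as Ro
def st(): 
    o=robot.get_obs(); return np.array(o["position"]),Ro.from_quat(o["tool_rot"]),o
# g.py: chain of x,y,z,psi(deg) targets, all relative to pose now
p,R,o=st(); x=R.as_matrix()[:,0]
print("t",o["time"],"p",np.round(p,4),"psi",np.degrees(np.arctan2(x[1],x[0])).round(2),"tilt",np.round(R.as_matrix()[:2,2],4),"w",o["grip_width"],"gf",o["grip_force"],"F",np.round(o["ft_force"],1))
for a in sys.argv[1:]:
    X,Y,Z,s=map(float,a.split(",")); s=np.radians(s)
    Rt=Ro.from_matrix(np.array([[np.cos(s),np.sin(s),0],[np.sin(s),-np.cos(s),0],[0,0,-1]]))
    print("delta cm",np.round(R.inv().apply(np.array([X,Y,Z])-p)*100,2),"turn",np.round((R.inv()*Rt).as_rotvec(),3),"rows",np.linalg.norm(np.array([X,Y,Z])-p)/.0625)
E
python3 g.py .4735,-.1532,.10,21.5 .4735,-.1532,.003,21.5
```

```text
t 0.1 p [ 0.2506 -0.5718  0.2217] psi 23.65 tilt [-0.0005  0.0019] w 0.08674976104622549 gf 0.0 F [-0.6  0.1  0.8]
delta cm [ 37.21 -29.38  12.24] turn [-0.002 -0.     0.038] rows 7.834345124361004
delta cm [ 37.21 -29.36  21.94] turn [-0.002 -0.     0.038] rows 8.35638938187268
```

>>> play_rows(gripper=[-1, -1, -1, -1, -1, -1, -1, -1, -1, -1, -1, -1], delta_pos=[[37.2, -29.4, 12.2], [37.2, -29.4, 12.2], [37.2, -29.4, 12.2], [37.2, -29.4, 12.2], [37.2, -29.4, 12.2], [37.2, -29.4, 12.2], [37.2, -29.4, 12.2], [37.2, -29.4, 12.2], [37.2, -29.4, 12.2], [37.2, -29.4, 12.2], [37.2, -29.4, 12.2], [37.2, -29.4, 12.2]], turn=[[0, 0, 0.038], [0, 0, 0.038], [0, 0, 0.038], [0, 0, 0.038], [0, 0, 0.038], [0, 0, 0.038], [0, 0, 0.038], [0, 0, 0.038], [0, 0, 0.038], [0, 0, 0.038], [0, 0, 0.038], [0, 0, 0.038]], squeeze=20)

```text
time: 1.6
position: [0.4734, -0.1553, 0.1009]
tool_rot: [0.983, 0.185, 0.0, 0.0]
ft_force: [-0.3, -0.2, -0.3]
grip_width: 0.087
grip_force: 0.0
```

```bash
python3 g.py .4735,-.1532,.003,21.5
python3 - <<'E'
from rig import robot
import cv2,numpy as np
a=[robot.camera(n)["color"][:,:,::-1] for n in("top","side")]
A=np.hstack([cv2.resize(a[0][190:310,310:470],(400,300)),cv2.resize(a[1][260:380,230:390],(400,300))])
cv2.imwrite("pics/d.png",A)
E
```

```text
t 1.6 p [ 0.4734 -0.1553  0.1009] psi 21.34 tilt [ 0.0006 -0.0005] w 0.08696740824874717 gf 0.0 F [-0.3 -0.2 -0.3]
delta cm [ 0.09 -0.2   9.79] turn [ 0.001 -0.    -0.003] rows 1.566293985881011
```

View pics/d.png

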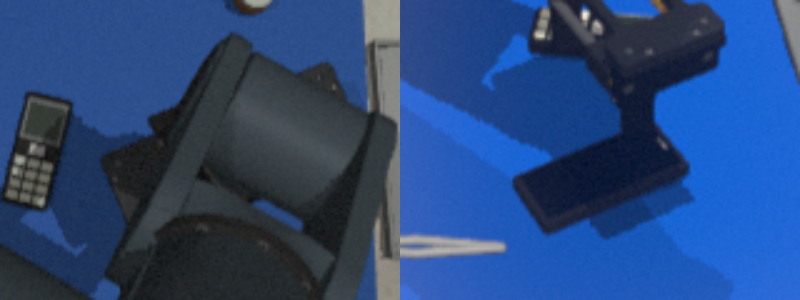

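The pictures show the open gripper above the smartphone and lined up with it. I'll descend and grip.

>>> play_rows(gripper=[-1, -1, -1, -1, -1, -1, -1, 1, 1, 1, 1, 1], delta_pos=[[0.1, -0.2, 3], [0.1, -0.2, 6], [0.1, -0.2, 8], [0.1, -0.2, 9.3], [0.1, -0.2, 9.7], [0.1, -0.2, 9.7], [0.1, -0.2, 9.7], [0.1, -0.2, 9.7], [0.1, -0.2, 9.7], [0.1, -0.2, 9.7], [0.1, -0.2, 9.7], [0.1, -0.2, 9.7]], turn=[[0, 0, 0], [0, 0, 0], [0, 0, 0], [0, 0, 0], [0, 0, 0], [0, 0, 0], [0, 0, 0], [0, 0, 0], [0, 0, 0], [0, 0, 0], [0, 0, 0], [0, 0, 0]], squeeze=25)

```text
time: 3.2
position: [0.474, -0.1519, 0.0036]
tool_rot: [0.982, 0.186, 0.0, 0.0]
ft_force: [1.2, -0.8, 0.5]
grip_width: 0.0535
grip_force: 25.0
```

```bash
python3 g.py .4735,-.1532,.15,21.5 .64,0.02,.17,88.4
```

```text
t 3.2 p [ 0.474  -0.1519  0.0036] psi 21.48 tilt [ 0.0005 -0.0004] w 0.05346217633358077 gf 24.99960333108902 F [ 1.2 -0.8  0.5]
delta cm [ -0.09   0.11 -14.64] turn [ 0.001 -0.    -0.   ] rows 2.3423253730788196
delta cm [ 21.75  -9.91 -16.64] turn [ 1.000e-03 -0.000e+00 -1.168e+00] rows 4.658686744912877
```

>>> play_rows(gripper=[1, 1, 1, 1, 1, 1, 1, 1, 1, 1, 1, 1], delta_pos=[[0, 0, -2], [0, 0, -5], [0, 0, -10], [0, 0, -15], [3, -1, -17.5], [7, -3, -18], [11, -5, -18], [15, -7, -18], [19, -9, -18], [21.7, -9.9, -18], [21.7, -9.9, -18], [21.7, -9.9, -18]], turn=[[0, 0, 0], [0, 0, 0], [0, 0, 0], [0, 0, -0.1], [0, 0, -0.25], [0, 0, -0.42], [0, 0, -0.6], [0, 0, -0.78], [0, 0, -0.95], [0, 0, -1.1], [0, 0, -1.168], [0, 0, -1.168]])

```text
time: 4.7
position: [0.6385, 0.0205, 0.1823]
tool_rot: [0.717, 0.697, -0.001, -0.001]
ft_force: [0.4, 0.1, -2.3]
grip_width: 0.054
grip_force: 25.0
```

```bash
python3 g.py .6843,0.0275,.18,88.4 .6843,0.0275,.126,88.4
python3 - <<'E'
from rig import robot
import cv2,numpy as np
a=[robot.camera(n)["color"][:,:,::-1] for n in("top","side")]
A=np.hstack([cv2.resize(a[0][110:260,210:410],(400,300)),cv2.resize(a[1][150:300,260:460],(400,300))])
cv2.imwrite("pics/e.png",A)
E
```

```text
t 4.7 p [0.6385 0.0205 0.1823] psi 88.39 tilt [-0.0029  0.0004] w 0.05402983019073751 gf 24.998739659786224 F [ 0.4  0.1 -2.3]
delta cm [0.83 4.56 0.22] turn [-0.003 -0.    -0.   ] rows 0.7431119124728415
delta cm [0.83 4.58 5.62] turn [-0.003 -0.    -0.   ] rows 1.1677267260222137
```

View pics/e.png

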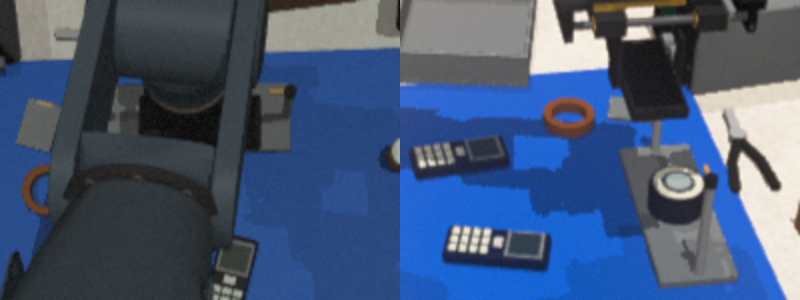

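The phone is held level, clear of the stand, with its near end at side pixel (575,205). Now over the viewing point and down.

>>> play_rows(gripper=[1, 1, 1, 1, 1, 1, 1, 1, 1], delta_pos=[[0.4, 2.3, 0.2], [0.83, 4.56, 0.2], [0.83, 4.56, 0.2], [0.83, 4.56, 1.5], [0.83, 4.56, 3], [0.83, 4.56, 4.5], [0.83, 4.56, 5.55], [0.83, 4.56, 5.55], [0.83, 4.56, 5.55]], turn=[[0, 0, 0], [0, 0, 0], [0, 0, 0], [0, 0, 0], [0, 0, 0], [0, 0, 0], [0, 0, 0], [0, 0, 0], [0, 0, 0]])

```text
time: 5.92
position: [0.6857, 0.0269, 0.1283]
tool_rot: [0.717, 0.697, 0.0, 0.0]
ft_force: [0.1, -0.3, -2.3]
grip_width: 0.0539
grip_force: 25.0
```

```bash
python3 g.py .6843,0.0275,.1266,88.4
python3 - <<'E'
from rig import robot
import cv2,numpy as np
from h import *
a=[robot.camera(n)["color"][:,:,::-1].copy() for n in("top","side")]
for i,n in zip(a,("top","side")):
    q=proj(load(n),box([.6843,.0275,np.radians(88.4)],(.12,.054,.014),.123))[[1,3,7,5]] # expected top-face corners
    print(n,np.round(q,1).tolist())
A=np.hstack([cv2.resize(a[0][140:200,250:370],(800,400))[:,:400]*0+cv2.resize(a[0][130:205,260:360],(400,300)).repeat(1,0)[0:1]*0,a[1][:1,:0]]) if 0 else None
def crop(i,x,y,w,h,W,H):
    c=cv2.resize(i[y:y+h,x:x+w],(W,H),interpolation=cv2.INTER_CUBIC);k=W/w
    for u in range((x//10+1)*10,x+w,10): cv2.line(c,(int((u-x+.5)*k),0),(int((u-x+.5)*k),8 if u%50 else 18),(0,255,255),1)
    for u in range((y//10+1)*10,y+h,10): cv2.line(c,(0,int((u-y+.5)*k)),(8 if u%50 else 18,int((u-y+.5)*k)),(0,255,255),1)
    return c
cv2.imwrite("pics/f.png",np.hstack([crop(a[0],250,130,100,150,400,600),crop(a[1],350,150,100,150,400,600)]))
E
```

```text
t 5.925 p [0.6857 0.0269 0.1283] psi 88.39 tilt [ 0.0009 -0.0001] w 0.053943894326285186 gf 24.999283254146576 F [ 0.1 -0.3 -2.3]
delta cm [ 0.06 -0.14  0.17] turn [ 0.001  0.    -0.   ] rows 0.037375540607656764
top [[334.8, 141.4], [334.8, 167.0], [277.1, 167.3], [277.3, 141.8]]
side [[423.9, 222.0], [396.0, 224.1], [382.9, 188.3], [408.8, 186.5]]
```

View pics/f.png

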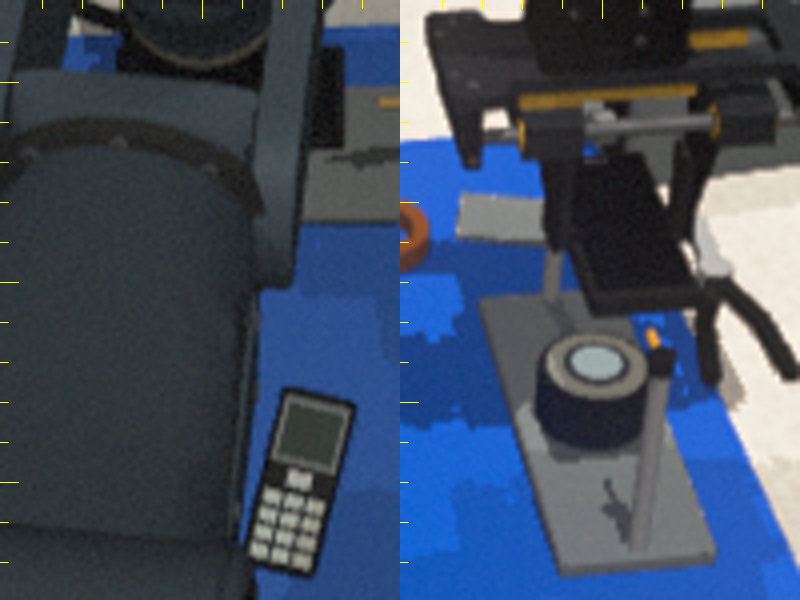

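In the side view the phone's near top edge is at about pixels (397,224) to (424,221), against (396,224) to (424,222) predicted. In the top view its end is at column 335.3, against 334.8 predicted. I'll trim by 1–2 mm and then hold.

>>> play_rows(gripper=[1, 1, 1, 1], delta_pos=[[0.14, -0.13, 0.15], [0.14, -0.13, 0.15], [0.14, -0.13, 0.15], [0.14, -0.13, 0.15]], turn=[[0, 0, 0], [0, 0, 0], [0, 0, 0], [0, 0, 0]])

```text
time: 6.52
position: [0.684, 0.0283, 0.1266]
tool_rot: [0.717, 0.697, 0.0, 0.0]
ft_force: [0.7, 0.4, -1.5]
grip_width: 0.054
grip_force: 25.0
```

```bash
python3 g.py .6843,0.0284,.1266,88.4
python3 - <<'E'
from rig import robot
import numpy as np
p=[]
for i in range(6):
    c=robot.camera("top"); p.append(robot.get_obs()["position"])
print(np.round(p,4),np.mean(p,0))
E
```

```text
t 6.525 p [0.684  0.0283 0.1266] psi 88.39 tilt [ 0.0001 -0.    ] w 0.053967162217148645 gf 24.999354779720306 F [ 0.7  0.4 -1.5]
delta cm [0.01 0.03 0.  ] turn [ 0.  0. -0.] rows 0.004426827390222808
[[0.6841 0.0283 0.1266]
 [0.684  0.0283 0.1266]
 [0.684  0.0283 0.1266]
 [0.684  0.0283 0.1265]
 [0.684  0.0283 0.1265]
 [0.684  0.0283 0.1265]] [0.68403375 0.028309   0.12656083]
```

>>> play_rows(gripper=[1, 1, 1, 1, 1, 1, 1, 1, 1, 1, 1, 1], delta_pos=[[0, 0, 0], [0, 0, 0], [0, 0, 0], [0, 0, 0], [0, 0, 0], [0, 0, 0], [0, 0, 0], [0, 0, 0], [0, 0, 0], [0, 0, 0], [0, 0, 0], [0, 0, 0]], turn=[[0, 0, 0], [0, 0, 0], [0, 0, 0], [0, 0, 0], [0, 0, 0], [0, 0, 0], [0, 0, 0], [0, 0, 0], [0, 0, 0], [0, 0, 0], [0, 0, 0], [0, 0, 0]])

```text
time: 8.32
position: [0.684, 0.0283, 0.1266]
tool_rot: [0.717, 0.697, 0.0, 0.0]
ft_force: [-0.2, -0.4, -2.9]
grip_width: 0.0536
grip_force: 25.0
```

>>> play_rows(gripper=[1, 1, 1, 1, 1, 1, 1, 1, 1, 1, 1, 1], delta_pos=[[0, 0, 0], [0, 0, 0], [0, 0, 0], [0, 0, 0], [0, 0, 0], [0, 0, 0], [0, 0, 0], [0, 0, 0], [0, 0, 0], [0, 0, -1.5], [0, 0, -4], [0, 0, -6]], turn=[[0, 0, 0], [0, 0, 0], [0, 0, 0], [0, 0, 0], [0, 0, 0], [0, 0, 0], [0, 0, 0], [0, 0, 0], [0, 0, 0], [0, 0, 0], [0, 0, 0], [0, 0, 0]])

```text
time: 9.82
position: [0.6847, 0.0283, 0.1888]
tool_rot: [0.717, 0.697, 0.001, 0.001]
ft_force: [0.4, 0.1, -2.4]
grip_width: 0.0538
grip_force: 25.0
```

```bash
python3 g.py .4855,-.394,.17,1.6 .4855,-.394,.06,1.6
```

```text
t 9.825 p [0.6847 0.0283 0.1888] psi 88.4 tilt [ 0.0022 -0.0002] w 0.05375877917892565 gf 24.999216198921204 F [ 0.4  0.1 -2.4]
delta cm [-42.77 -18.73   1.85] turn [ 0.002 -0.002  1.515] rows 7.476496229339272
delta cm [-42.77 -18.76  12.84] turn [ 0.002 -0.002  1.515] rows 7.7494390563942055
```

>>> play_rows(gripper=[1, 1, 1, 1, 1, 1, 1, 1, 1, 1, 1, 1], delta_pos=[[-1, -2, 0], [-5, -4, 0], [-10, -6, 0], [-15, -8, 0], [-20, -10, 0], [-25, -12, 0], [-30, -14, 0.5], [-35, -16, 1], [-40, -18, 2], [-42.8, -18.7, 3], [-42.8, -18.7, 4], [-42.8, -18.7, 4]], turn=[[0, 0, 0.1], [0, 0, 0.25], [0, 0, 0.4], [0, 0, 0.56], [0, 0, 0.72], [0, 0, 0.88], [0, 0, 1.04], [0, 0, 1.2], [0, 0, 1.36], [0, 0, 1.48], [0, 0, 1.515], [0, 0, 1.515]])

```text
time: 11.32
position: [0.4847, -0.3931, 0.1462]
tool_rot: [1.0, 0.014, -0.001, -0.001]
ft_force: [-0.8, 1.6, -2.7]
grip_width: 0.0537
grip_force: 25.0
```

```bash
python3 g.py .4855,-.394,.03,1.6 .4855,-.394,.009,1.6
python3 - <<'E'
from rig import robot
import cv2,numpy as np
a=[robot.camera(n)["color"][:,:,::-1] for n in("top","side")]
cv2.imwrite("pics/g.png",np.hstack([cv2.resize(a[0][170:320,380:580],(400,300)),cv2.resize(a[1][330:480,240:440],(400,300))]))
E
```

```text
t 11.325 p [ 0.4847 -0.3931  0.1462] psi 1.64 tilt [-0.0012  0.0021] w 0.05373486467361766 gf 24.9995219707489 F [-0.8  1.6 -2.7]
delta cm [ 0.09  0.12 11.62] turn [-0.002  0.001  0.001] rows 1.8591885792931404
delta cm [ 0.09  0.12 13.72] turn [-0.002  0.001  0.001] rows 2.1951731369743346
```

View pics/g.png

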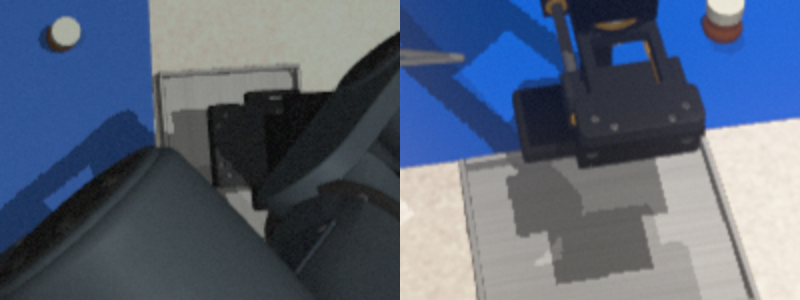

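The phone is above the tray and in line with it. I'll lower it.

>>> play_rows(gripper=[1, 1, 1, 1, 1, 1, 1, 1, 1, 1], delta_pos=[[0, 0, 3], [0, 0, 6], [0, 0, 9], [0, 0, 11.5], [0, 0, 12.5], [0, 0, 13], [0, 0, 13.3], [0, 0, 13.5], [0, 0, 13.7], [0, 0, 13.7]], turn=[[0, 0, 0], [0, 0, 0], [0, 0, 0], [0, 0, 0], [0, 0, 0], [0, 0, 0], [0, 0, 0], [0, 0, 0], [0, 0, 0], [0, 0, 0]])

```text
time: 12.68
position: [0.4851, -0.3944, 0.0097]
tool_rot: [1.0, 0.014, 0.0, 0.0]
ft_force: [0.6, -0.4, -2.2]
grip_width: 0.0534
grip_force: 25.0
```

>>> play_rows(gripper=[1, 1, 1, 1], delta_pos=[[0, 0, 0.05], [0, 0, 0.1], [0, 0, 0.14], [0, 0, 0.14]], turn=[[0, 0, 0], [0, 0, 0], [0, 0, 0], [0, 0, 0]])

```text
time: 13.18
position: [0.4852, -0.3943, 0.0087]
tool_rot: [1.0, 0.014, 0.0, 0.0]
ft_force: [-1.3, 1.0, 2.8]
grip_width: 0.0539
grip_force: 25.0
```

Contact: the force rose from -2 N to +3 N. I'll release gently and rise.

>>> play_rows(gripper=[-0.35, -0.5, -0.6, -0.6, -0.6, -0.6, -0.6, -0.6, -0.6, -0.6], delta_pos=[[0, 0, 0], [0, 0, 0], [0, 0, 0], [0, 0, 0], [0, 0, -1], [0, 0, -4], [0, 0, -8], [0, 0, -12], [0, 0, -12], [0, 0, -12]], turn=[[0, 0, 0], [0, 0, 0], [0, 0, 0], [0, 0, 0], [0, 0, 0], [0, 0, 0], [0, 0, 0], [0, 0, 0], [0, 0, 0], [0, 0, 0]])

```text
time: 14.42
position: [0.4848, -0.3939, 0.1283]
tool_rot: [1.0, 0.014, -0.0, -0.0]
ft_force: [-0.5, 1.0, -0.2]
grip_width: 0.0694
grip_force: 0.0
```

```bash
python3 g.py .4905,-.0033,.12,-15 .4905,-.0033,.004,-15
```

```text
t 14.425 p [ 0.4848 -0.3939  0.1283] psi 1.59 tilt [-0.0002  0.0002] w 0.06938815197251043 gf 0.0 F [-0.5  1.  -0.2]
delta cm [  1.66 -39.03   0.84] turn [-0.    0.    0.29] rows 6.251706911477907
delta cm [  1.66 -39.03  12.44] turn [-0.    0.    0.29] rows 6.559134560665739
```

>>> play_rows(gripper=[-0.7, -0.7, -0.7, -0.7, -0.7, -0.7, -0.7, -0.7, -0.7, -0.7, -0.7], delta_pos=[[0.2, -4, 0], [0.5, -10, 0], [0.8, -16, 0], [1.1, -22, 0], [1.3, -28, 0], [1.5, -34, 0.4], [1.7, -38, 0.8], [1.7, -39, 0.8], [1.7, -39, 0.8], [1.7, -39, 0.8], [1.7, -39, 0.8]], turn=[[0, 0, 0.05], [0, 0, 0.1], [0, 0, 0.15], [0, 0, 0.2], [0, 0, 0.25], [0, 0, 0.29], [0, 0, 0.29], [0, 0, 0.29], [0, 0, 0.29], [0, 0, 0.29], [0, 0, 0.29]])

```text
time: 15.8
position: [0.4916, -0.0053, 0.1201]
tool_rot: [0.991, -0.132, 0.0, 0.0]
ft_force: [0.7, -0.4, 0.8]
grip_width: 0.0742
grip_force: 0.0
```

```bash
python3 g.py .4905,-.0033,.004,-15
python3 - <<'E'
from rig import robot
import cv2,numpy as np
a=[robot.camera(n)["color"][:,:,::-1] for n in("top","side")]
cv2.imwrite("pics/i.png",np.hstack([cv2.resize(a[0][150:330,330:570],(400,300)),cv2.resize(a[1][240:480,210:530],(400,300))]))
E
```

```text
t 15.8 p [ 0.4916 -0.0053  0.1201] psi -15.14 tilt [ 0.0003 -0.0002] w 0.07415021692905863 gf 0.0 F [ 0.7 -0.4  0.8]
delta cm [-0.16 -0.17 11.61] turn [ 0.    -0.    -0.002] rows 1.8586966287493842
```

View pics/i.png

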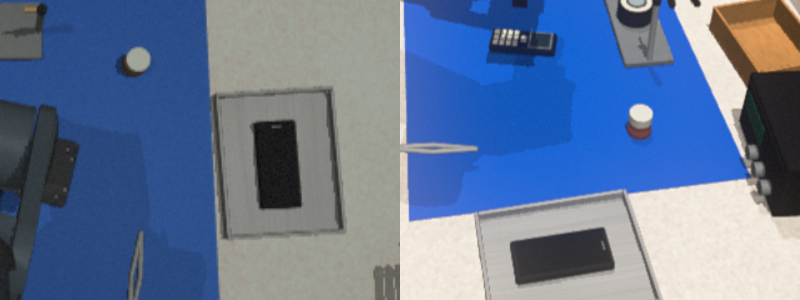

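The smartphone lies flat in the tray, screen up and near the centre. Next is keypad b.

>>> play_rows(gripper=[-0.7, -0.7, -0.7, -0.7, -0.7, -0.7, 0.3, 1, 1, 1, 1], delta_pos=[[-0.1, -0.1, 3], [-0.1, -0.1, 7], [-0.1, -0.1, 10], [-0.1, -0.1, 11.2], [-0.1, -0.1, 11.5], [-0.1, -0.1, 11.5], [-0.1, -0.1, 11.5], [-0.1, -0.1, 11.5], [-0.1, -0.1, 11.5], [-0.1, -0.1, 11.5], [-0.1, -0.1, 11.5]], turn=[[0, 0, 0], [0, 0, 0], [0, 0, 0], [0, 0, 0], [0, 0, 0], [0, 0, 0], [0, 0, 0], [0, 0, 0], [0, 0, 0], [0, 0, 0], [0, 0, 0]], squeeze=18)

```text
time: 17.27
position: [0.4907, -0.0027, 0.0054]
tool_rot: [0.991, -0.131, 0.0, 0.0]
ft_force: [0.2, 0.5, 2.7]
grip_width: 0.0441
grip_force: 18.0
```

```bash
python3 - <<'E'
import numpy as np
t=np.radians(-12.3);c=np.array([.5048,.3927])
for s in(-.046,.046): print(c+s*np.array([-np.sin(t),np.cos(t)]))
E
python3 g.py .495,.3478,.15,-12.3
```

```text
[0.4950006 0.3477559]
[0.5145994 0.4376441]
t 17.275 p [ 0.4907 -0.0027  0.0054] psi -15.02 tilt [ 0.0003 -0.0001] w 0.04405165792755313 gf 17.991528511047363 F [0.2 0.5 2.7]
delta cm [ -8.66 -33.97 -14.46] turn [-0.    -0.    -0.047] rows 6.0674791958795895
```

>>> play_rows(gripper=[1, 1, 1, 1, 1, 1, 1, 1, 1, 1, 1, 1], delta_pos=[[0, 0, -2], [0, 0, -6], [-0.5, -2, -11], [-1.5, -6, -14], [-3, -12, -14.5], [-4.5, -18, -14.5], [-6, -24, -14.5], [-7.6, -30, -14.5], [-8.5, -33, -14.5], [-8.7, -34, -14.5], [-8.7, -34, -13], [-8.7, -34, -12]], turn=[[0, 0, 0], [0, 0, 0], [0, 0, -0.01], [0, 0, -0.02], [0, 0, -0.03], [0, 0, -0.047], [0, 0, -0.047], [0, 0, -0.047], [0, 0, -0.047], [0, 0, -0.047], [0, 0, -0.047], [0, 0, -0.047]])

```text
time: 18.77
position: [0.4939, 0.3463, 0.1235]
tool_rot: [0.994, -0.108, -0.001, 0.001]
ft_force: [0.0, -0.1, -0.6]
grip_width: 0.0438
grip_force: 18.0
```

```bash
python3 g.py .495,.3478,.0104,-12.3
python3 - <<'E'
from rig import robot
import cv2,numpy as np
a=[robot.camera(n)["color"][:,:,::-1] for n in("top","side")]
cv2.imwrite("pics/j.png",np.hstack([cv2.resize(a[0][180:330,80:280],(400,300)),cv2.resize(a[1][90:240,200:400],(400,300))]))
E
```

```text
t 18.775 p [0.4939 0.3463 0.1235] psi -12.42 tilt [-0.0028 -0.0017] w 0.04376682746278232 gf 17.991035878658295 F [ 0.  -0.1 -0.6]
delta cm [ 0.1  -0.2  11.31] turn [ 0.002  0.002 -0.002] rows 1.809597655254748
```

View pics/j.png

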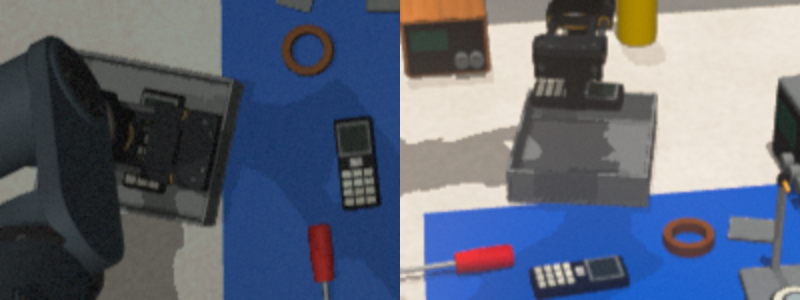

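The keypad phone is over the right half of the bin and in line with it. I'll lower it.

>>> play_rows(gripper=[1, 1, 1, 1, 1, 1, 1, 1, 1, 1], delta_pos=[[0, 0, 3], [0, 0, 6], [0, 0, 8], [0, 0, 9.5], [0, 0, 10.5], [0, 0, 10.9], [0, 0, 11.1], [0, 0, 11.2], [0, 0, 11.3], [0, 0, 11.3]], turn=[[0, 0, 0], [0, 0, 0], [0, 0, 0], [0, 0, 0], [0, 0, 0], [0, 0, 0], [0, 0, 0], [0, 0, 0], [0, 0, 0], [0, 0, 0]])

```text
time: 20.12
position: [0.4947, 0.3483, 0.0124]
tool_rot: [0.994, -0.107, 0.0, -0.0]
ft_force: [0.0, -0.3, -0.3]
grip_width: 0.0437
grip_force: 18.0
```

>>> play_rows(gripper=[1, 1, 1, 1, 1], delta_pos=[[0, 0, 0.05], [0, 0, 0.1], [0, 0, 0.15], [0, 0, 0.2], [0, 0, 0.2]], turn=[[0, 0, 0], [0, 0, 0], [0, 0, 0], [0, 0, 0], [0, 0, 0]])

```text
time: 20.75
position: [0.4947, 0.3482, 0.0104]
tool_rot: [0.994, -0.107, 0.0, -0.0]
ft_force: [-0.8, -0.6, 2.3]
grip_width: 0.0439
grip_force: 18.0
```

>>> play_rows(gripper=[-0.15, -0.3, -0.33, -0.33, -0.33, -0.33, -0.33, -0.33, -0.33, -0.33], delta_pos=[[0, 0, 0], [0, 0, 0], [0, 0, 0], [0, 0, 0], [0, 0, -1], [0, 0, -4], [0, 0, -8], [0, 0, -12], [0, 0, -12], [0, 0, -12]], turn=[[0, 0, 0], [0, 0, 0], [0, 0, 0], [0, 0, 0], [0, 0, 0], [0, 0, 0], [0, 0, 0], [0, 0, 0], [0, 0, 0], [0, 0, 0]])

```text
time: 22.0
position: [0.4942, 0.348, 0.1303]
tool_rot: [0.994, -0.107, -0.0, 0.0]
ft_force: [0.2, -0.2, -0.3]
grip_width: 0.0577
grip_force: 0.0
```

```bash
python3 g.py .4696,.1495,.12,5 .4696,.1495,.004,5
```

```text
t 22.0 p [0.4942 0.348  0.1303] psi -12.33 tilt [-0.0003 -0.0001] w 0.0577354631838296 gf 0.0 F [ 0.2 -0.2 -0.3]
delta cm [ 1.84 19.92  1.03] turn [ 0.     0.    -0.302] rows 3.2047218313396715
delta cm [ 1.84 19.92 12.63] turn [ 0.     0.    -0.302] rows 3.7850822405633084
```

>>> play_rows(gripper=[-0.6, -0.6, -0.6, -0.6, -0.6, -0.6, -0.6, -0.6, -0.6], delta_pos=[[0.4, 4, 0], [0.9, 10, 0], [1.4, 15, 0], [1.8, 19, 0.5], [1.8, 19.9, 1], [1.8, 19.9, 1], [1.8, 19.9, 1], [1.8, 19.9, 1], [1.8, 19.9, 1]], turn=[[0, 0, -0.06], [0, 0, -0.13], [0, 0, -0.2], [0, 0, -0.26], [0, 0, -0.302], [0, 0, -0.302], [0, 0, -0.302], [0, 0, -0.302], [0, 0, -0.302]])

```text
time: 23.12
position: [0.4698, 0.1506, 0.1202]
tool_rot: [0.999, 0.044, 0.0, -0.0]
ft_force: [0.8, 0.5, 0.2]
grip_width: 0.0697
grip_force: 0.0
```

```bash
python3 g.py .4696,.1495,.0045,5
```

```text
t 23.125 p [0.4698 0.1506 0.1202] psi 5.03 tilt [0.0003 0.    ] w 0.06966259401595763 gf 0.0 F [0.8 0.5 0.2]
delta cm [-0.04  0.1  11.57] turn [-0.    -0.     0.001] rows 1.8515137566757376
```

>>> play_rows(gripper=[-0.6, -0.6, -0.6, -0.6, -0.6, -0.6, 0.3, 1, 1, 1, 1], delta_pos=[[0, 0, 3], [0, 0, 7], [0, 0, 10], [0, 0, 11.2], [0, 0, 11.5], [0, 0, 11.5], [0, 0, 11.5], [0, 0, 11.5], [0, 0, 11.5], [0, 0, 11.5], [0, 0, 11.5]], turn=[[0, 0, 0], [0, 0, 0], [0, 0, 0], [0, 0, 0], [0, 0, 0], [0, 0, 0], [0, 0, 0], [0, 0, 0], [0, 0, 0], [0, 0, 0], [0, 0, 0]])

```text
time: 24.5
position: [0.4699, 0.15, 0.0055]
tool_rot: [0.999, 0.043, 0.0, -0.0]
ft_force: [-0.1, -0.3, 4.1]
grip_width: 0.0441
grip_force: 18.0
```

```bash
python3 g.py .5150,.4385,.15,-12.3
```

```text
t 24.5 p [0.4699 0.15   0.0055] psi 4.97 tilt [0.0005 0.    ] w 0.04408008495551151 gf 18.000478148460388 F [-0.1 -0.3  4.1]
delta cm [  7.   -28.35 -14.45] turn [-0.    -0.001  0.301] rows 5.2135727745352485
```

>>> play_rows(gripper=[1, 1, 1, 1, 1, 1, 1, 1, 1, 1, 1, 1], delta_pos=[[0, 0, -2], [0, 0, -6], [0, 0, -11], [1, -4, -14], [2.5, -10, -14.5], [4, -16, -14.5], [5.5, -22, -14.5], [6.8, -27, -14.5], [7, -28.3, -14.5], [7, -28.3, -13.5], [7, -28.3, -12], [7, -28.3, -12]], turn=[[0, 0, 0], [0, 0, 0], [0, 0, 0.04], [0, 0, 0.1], [0, 0, 0.16], [0, 0, 0.22], [0, 0, 0.28], [0, 0, 0.301], [0, 0, 0.301], [0, 0, 0.301], [0, 0, 0.301], [0, 0, 0.301]])

```text
time: 26.0
position: [0.5134, 0.4353, 0.1226]
tool_rot: [0.994, -0.108, -0.002, 0.002]
ft_force: [-0.2, 0.2, -0.4]
grip_width: 0.0438
grip_force: 18.0
```

```bash
python3 g.py .5150,.4385,.0105,-12.3
```

```text
t 26.0 p [0.5134 0.4353 0.1226] psi -12.38 tilt [-0.0052 -0.0034] w 0.04379355501281366 gf 17.999789714813232 F [-0.2  0.2 -0.4]
delta cm [ 0.13 -0.4  11.21] turn [ 0.004  0.004 -0.001] rows 1.794760047320381
```

>>> play_rows(gripper=[1, 1, 1, 1, 1, 1, 1, 1, 1, 1], delta_pos=[[0, 0, 2], [0, 0, 5], [0, 0, 8], [0, 0, 9.5], [0, 0, 10.5], [0, 0, 10.9], [0, 0, 11.1], [0, 0, 11.2], [0, 0, 11.3], [0, 0, 11.3]], turn=[[0, 0, 0], [0, 0, 0], [0, 0, 0], [0, 0, 0], [0, 0, 0], [0, 0, 0], [0, 0, 0], [0, 0, 0], [0, 0, 0], [0, 0, 0]])

```text
time: 27.25
position: [0.515, 0.438, 0.0124]
tool_rot: [0.994, -0.107, 0.0, -0.0]
ft_force: [-0.5, -1.0, -0.4]
grip_width: 0.0437
grip_force: 18.0
```

>>> play_rows(gripper=[1, 1, 1, 1, 1, -0.15, -0.3, -0.33, -0.33], delta_pos=[[0, 0, 0.05], [0, 0, 0.1], [0, 0, 0.15], [0, 0, 0.19], [0, 0, 0.19], [0, 0, 0.19], [0, 0, 0.19], [0, 0, 0.19], [0, 0, 0.19]], turn=[[0, 0, 0], [0, 0, 0], [0, 0, 0], [0, 0, 0], [0, 0, 0], [0, 0, 0], [0, 0, 0], [0, 0, 0], [0, 0, 0]])

```text
time: 28.38
position: [0.5149, 0.4379, 0.0102]
tool_rot: [0.994, -0.107, -0.0, 0.0]
ft_force: [0.3, -0.2, -0.4]
grip_width: 0.0573
grip_force: 0.0
```

>>> play_rows(gripper=[-0.33, -0.33, -0.33, -0.33, -0.33, -0.33, -0.33, -0.33, -0.33, -0.33, -0.33, -0.33], delta_pos=[[0, 0, -1], [0, 0, -4], [0, 0, -8], [0, 0, -13], [0, 4, -18], [0, 10, -20], [0, 16, -20], [0, 22, -20], [0, 28, -20], [0, 32, -20], [0, 32, -20], [0, 32, -20]], turn=[[0, 0, 0], [0, 0, 0], [0, 0, 0], [0, 0, 0], [0, 0, 0], [0, 0, 0], [0, 0, 0], [0, 0, 0], [0, 0, 0], [0, 0, 0], [0, 0, 0], [0, 0, 0]])

```text
time: 29.88
position: [0.4475, 0.1255, 0.2109]
tool_rot: [0.994, -0.107, 0.001, -0.0]
ft_force: [0.2, -0.3, -0.2]
grip_width: 0.0578
grip_force: 0.0
```

```bash
python3 g.py
python3 - <<'E'
from rig import robot
import cv2,numpy as np
a=[robot.camera(n)["color"][:,:,::-1] for n in("top","side")]
cv2.imwrite("pics/k.png",np.hstack([cv2.resize(a[0],(400,300)),cv2.resize(a[1],(400,300))]))
E
```

```text
t 29.875 p [0.4475 0.1255 0.2109] psi -12.31 tilt [0.0017 0.0005] w 0.057798473286642955 gf 0.0 F [ 0.2 -0.3 -0.2]
```

View pics/k.png

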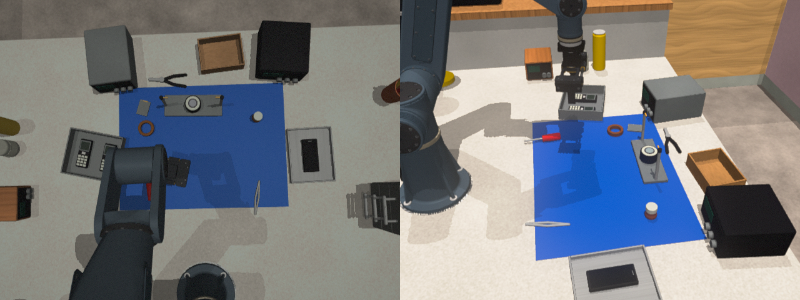

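Both keypad phones lie flat in the bin, at about (85,152) and (107,155) in the half-size top view. The smartphone is in the tray at (308,155), screen up, and the bystanders look undisturbed. The arm is clear of everything, so I'm handing in.

```bash
python3 -c "
from rig import robot
print(robot.hand_in())"
```

```text
the job is handed in; nothing more can be done
None
```

I handed the job in at about 30 s of the 67 s allowed: both keypad phones are in the bin, and the smartphone was held over the camera for over 2 s, then laid flat in the tray, screen up; no verdict came back.

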